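Load the pivot mandrel into the control-arm checking fixture

ROBOT

A 7-joint arm with a two-finger parallel gripper is mounted at the origin on the work surface. World frame = base frame: x ahead of the robot, y to its left, z up, the work surface at z = 0. Lengths are in m, angles in rad, forces in N, time in s.
With the tool pointing down it reaches from about 0.425 to 0.875 m from the base axis. Payload 4.7 kg.
Tool frame: the origin (TCP) lies at the very end of the fingers, on their centre line; the grasp point (between the pads) lies ctrl.pinch_z behind it (ctrl.pinch_z is the distance from the TCP to the grasp point, in m); x points along the fingers, y is the direction in which the jaws open and shut, and the axes are right-handed (so a half turn about x gives the same grasp; the last joint's range is limited). The gripper opens to 87 mm and grips with 3 to 60 N. Pads are 19 mm wide; open, the fingers measure 117 mm over their backs; the gripper's body (75 mm by 190 mm) begins 51 mm behind the grasp point.
Start: joints at [1.226, 0.321, -0.07, 1.45, 0.023, 1.371, -0.057], TCP at [0.228, -0.609, 0.223] pointing down, gripper open.
Joint ranges: [-2.86, 2.86], [-0.3, 2.09], [-1.38, 1.24], [0.06, 2.45], [-1.56, 4.7], [0.09, 2.05], [-2.69, 2.69]. Speed limits (rad/s): [2.57, 2.57, 3.14, 3.14, 3.14, 3.14, 3.14].

INTERFACE

Orientations are given as a rotation vector (axis times angle).
In Python, from bench import get_state, get_image, camera_info, order, ctrl gives the robot as it stands.
- The arm moves only by the tool jog_arm, never from a script. Its arguments are lists of equal length, an entry for each row: "claw": the finger opening in mm, from 0 to 87; "xyz": the shift along the tool's x, y, z in mm, a list of three; "roll": the turn about the tool's x in degrees. In form: {"claw": [claw, ...], "xyz": [[tx, ty, tz], ...], "roll": [roll, ...]}. A call has 1 to 5 rows; each row is the pose to reach, as a shift and turn from the pose measured when the call began, along the tool's axes at that moment; what a row does not reach only later rows make up. A row lasts 1/10 s, in which the tool goes at most 50 mm and 8.59 degrees, less where a joint would pass 70% of its speed; a pose out of reach is approached as far as the arm can. A call with a gripper value outside its range is refused whole. The fingers move at their own pace and stop on an object; "force" is the grip in N (left out, the last holds). Time passes only in rows, so rows that repeat a pose let the fingers close. It gives the time, the measured TCP pose, the force and the opening at its end, in the units of the state.
- get_state(): the state, without advancing time (a new reading comes with each control period).
- get_image(name): name is "scene" or "top" or "wrist"; returns (picture, depth): 420x560x3 uint8, red, green, blue; 420x560 float32, m along the optical axis (not along the pixel's ray), 0 where there is no reading.
- camera_info(name): a dict with "intrinsics" (3x3 intrinsics, pixels), "dist" ([k1, k2, p1, p2, k3] as OpenCV has them; the pictures are not rectified), "rvec" (rotation vector, rad) and "tvec" (3), from world to camera coordinates, as OpenCV has them; the wrist camera has in their place "tool_from_camera" (4x4, takes a point from camera to tool coordinates, whose origin is the TCP and whose axes are the tool frame's). Camera axes: x right, y down, z forward; pixel columns grow to the right and rows downward; lengths in m; the calibration is good to about 2 mm. A picture is of the moment at which its call begins: read the wrist's pose just before it. camera_info takes no time and is no camera call.
- order.close_job(): hands the job in, once; it reports no verdict.
The state is a dict: "time": time; "joint_positions": joint angles; "qd": joint speeds; "joint_torque": joint torques, N m; "position": TCP position; "tool_rot": TCP orientation; "ft_force": force on the tool from outside, world axes, zero at the start; "torque": the same for the moment, N m; "grip_width": opening from 0.0 (shut) to 1.0 (fully open).
Only numpy, scipy, OpenCV 4.12 (cv2) and the standard library are available. Lean on these libraries where they do the work, as an engineer would, in place of code of your own. Each camera call takes 0.05 s, during which the arm holds its last target. There are 200 camera calls.

TASK

Take the collared mandrel from the rest and slide its long plain end partway into the fixture's bore, let go of it there, then take a new grip on its tail, the neck behind the collar, and push it fully home, past the drag of the indicator pin, until it comes up hard against the depth stop hidden inside the bore. Press it on the stop with a firm push of about 20 N for a moment, but never force it against the fixture with more than 45 N. Let go, and leave everything else on the desk where it is.

Things in the scene. Friction and masses are not known exactly. Their poses are not given: they have to be found in the camera images.
- mandrel_mid (a point): Bright steel mandrel: round rod 194 mm long, 16 mm in diameter, about 0.3 kg, with a collar (30 mm diameter, 12 mm thick) and an end flange (26 mm, 8 mm thick). Starts level in one lane of the rest, axis 56 mm up. This point: on the axis near the balance point; x runs along the axis to the tip (may be rolled about x). Tip at x = +105 mm, collar -35 to -47, neck to -81, flange to -89 mm
- mandrel_tip (a point): Centre of the mandrel's tip face, the end that enters the bore; x along the mandrel, out of the tip. The last 4 mm taper to 12 mm diameter
- mandrel_tail (a point): On the mandrel's axis, in the middle of its tail: the neck, 16 mm in diameter and 34 mm long, between collar and end flange, 64 mm behind mandrel_mid, where the second grip belongs
- bore_mouth (a point): Centre of the round mouth of the fixed fixture's bore, 60 mm above the desk; x points level into the bore. Bore 17.5 mm wide (1.5 mm play), 3 mm lead-in, 150 mm long, in a steel block 50 mm wide, top 22 mm above the axis, flat front face. Nothing else stands within 190 mm straight in front of it
- drag_pin (a joint): Thin friction-held indicator pin in the bore, pushed ahead by the mandrel's tip over the last part of the way and out of the fixture's back. Value: its travel in m, 0 to 0.02 at the start; nose 80 mm deep at 0; 0.024 to 0.056 when the mandrel is home. Resists with about 5 N, does not spring back
- rest: Fixed grey plastic rest, 200 x 150 mm, 10 mm thick base, two lanes along its x at y = +42 and -42 mm, each with two V saddles up to 61 mm high and 12 mm wide at x = +68 and -64 mm; rods lie free between them. Origin under its centre on the desk. One lane holds the mandrel, the other the plain bar
- plain_bar_mid (a point): Plain steel bar without collar, 16 mm in diameter, 180 mm long, in the other lane of the rest; this point is on its axis, bar from x = -95 to +85 mm. Not to be moved
- ball_stand: Reference ball on a black 75 mm square foot, 103 mm high; origin under its centre. Not to be moved
- fixture: The checking fixture; origin on the desk under the bore mouth, x into the bore. Base 190 x 130 x 12 mm, from 10 mm in front of the face. 52 to 98 mm behind the face the black eye of a control arm (68 mm diameter, top 94 mm up) surrounds the block; that arm, under 80 mm high, runs 270 mm off to the -y side
- depth_stop: Dark round clamp (30 mm diameter, 10 mm thick) on the fixture's back, fixed, origin at the bore's far end, 150 mm behind the mouth. It carries the rigid depth stop: a sleeve inside the bore, set anew each time, unseen and not given by this pose, which stops the mandrel's tip 104 to 136 mm deep, with the collar 4 to 36 mm short of the face
Not all that is in view belongs to the job. Leave any brown or turquoise look-alike of the part that bears mandrel_mid alone.

How it is judged:
By the outcome, as a careful person would: the job done as asked, in the order asked, and still so for the second after the job is handed in, with the robot touching nothing.
It also fails if it takes over 69 s, if anything falls off the work surface, if the arm or the gripper's body presses on something with over 40 N, if the wrist force passes 120 N, or if a joint passes its speed limit or range.

## Working session

There is one attempt and no reset: what is moved stays moved. The work goes in short steps, Python scripts to look and compute and a tool call to move; the robot and the scene stay as the last step left them, time stands still between calls to the robot, and variables do not carry over. Pictures are saved under pics/ and viewed, about 8 in all and at most 12, crops included, and the job is handed in when it is done.

Besides the shell and the picture viewer there is one more tool, called by a JSON object that holds its "method" and its "body", one argument or row to a line. jog_arm: Moves the arm, as the interface text tells. Its arguments: {"type":"object","properties":{"claw":{"type":"array"},"xyz":{"type":"array"},"roll":{"type":"array"},"force":{"type":"number"}},"required":["claw","xyz","roll"]}

```bash
mkdir -p pics
cat > h.py <<'E'
import numpy as np, cv2
from bench import get_state, get_image, camera_info, order, ctrl
from scipy.spatial.transform import Rotation as R
def snap(name, fn):
    s=get_state(); p,d=get_image(name)
    cv2.imwrite(f'pics/{fn}.png',p[:,:,::-1]); np.savez(f'pics/{fn}.npz',d=d,pos=s['position'],rot=s['tool_rot'])
    return p,d,s
def world(name,fn,uv,h=None):
    z=np.load(f'pics/{fn}.npz'); c=camera_info(name); d=z['d']
    uv=np.atleast_2d(np.array(uv,float)); 
    n=cv2.undistortPoints(uv[:,None],np.array(c['intrinsics']),np.array(c['dist']))[:,0]
    ray=np.c_[n,np.ones(len(n))]
    if name=='wrist':
        T=np.array(c['tool_from_camera']); Rt=R.from_rotvec(z['rot']).as_matrix()
        M=Rt@T[:3,:3]; o=Rt@T[:3,3]+z['pos']
    else:
        M=R.from_rotvec(np.ravel(c['rvec'])).as_matrix().T; o=-M@np.ravel(c['tvec'])
    if h is None:
        dd=np.array([d[int(round(v)),int(round(u))] for u,v in uv]); return o+(ray*dd[:,None])@M.T
    w=ray@M.T; return o+w*((h-o[2])/w[:,2])[:,None]
E
python3 - <<'E'
from h import *
for n in ('top','scene'): snap(n,n+'1')
s=get_state();print(s,ctrl.pinch_z); print(R.from_rotvec(s['tool_rot']).as_matrix().round(3)); print(camera_info('wrist')['tool_from_camera'])
E
```

```text
{'time': 0.1, 'joint_positions': array([ 1.22609857,  0.32173808, -0.07009606,  1.45155384,  0.02258954,
        1.37078995, -0.0569004 ]), 'qd': array([ 3.44685292e-04, -2.43774220e-03, -5.87612523e-04, -2.46431019e-03,
       -2.33164763e-06,  1.35639806e-03,  1.57014603e-03]), 'joint_torque': array([-9.51037255e-04, -4.92570877e+01, -4.05942947e-01, -3.13400567e+01,
       -6.42504310e-02,  3.95492313e-02,  6.44785337e-05]), 'position': array([ 0.2280384 , -0.60815921,  0.22157756]), 'tool_rot': array([ 2.02620022,  0.36926603, -2.02698564]), 'ft_force': array([ 1.26504356,  0.20262041, -0.7320695 ]), 'torque': array([-0.0011688 ,  0.04247777,  0.0418499 ]), 'grip_width': 0.9986737104145065} 0.0187
[[-0.001  0.351 -0.936]
 [ 0.002 -0.936 -0.351]
 [-1.    -0.002  0.   ]]
[[-6.10892130e-04 -2.92206646e-01  9.56355009e-01 -1.61376615e-01]
 [ 9.99999797e-01 -3.18581822e-06  6.37797766e-04  8.82224120e-04]
 [-1.83321973e-04  9.56355204e-01  2.92206589e-01 -8.14217365e-02]
 [ 0.00000000e+00  0.00000000e+00  0.00000000e+00  1.00000000e+00]]
```

View pics/top1.png

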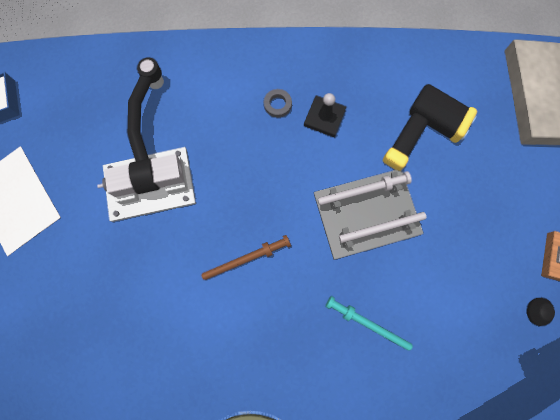

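View pics/scene1.png

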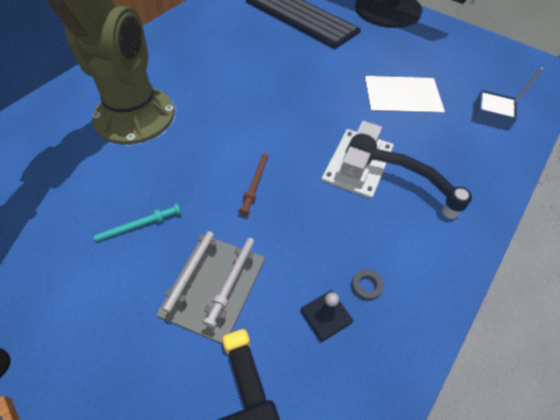

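Top view: the steel mandrel has its tip at about (320,200), collar (390,183) and flange (405,178). The plain bar runs (343,239)–(425,216). The brown (247,258) and turquoise (370,322) pieces are look-alikes. The fixture is at (148,183), with its pin sticking out to the left at (100,186), so the mouth faces right. An enlarged crop should confirm this.

Run:
```python
from h import *
p=cv2.imread('pics/top1.png')
a=cv2.resize(p[140:230,90:210],None,fx=5,fy=5,interpolation=cv2.INTER_CUBIC)
b=cv2.resize(p[160:260,305:435],None,fx=5,fy=5,interpolation=cv2.INTER_CUBIC)[:450,:]
cv2.imwrite('pics/c1.png',cv2.resize(np.vstack([a, np.zeros((10,600,3),np.uint8)]),(400,300)) ) 
w=np.hstack([cv2.resize(a,(396,297)),cv2.resize(b,(396,274)) if 0 else cv2.resize(p[160:260,305:435],(396,305),interpolation=cv2.INTER_CUBIC)[:297]])
cv2.imwrite('pics/c1.png',w)
print(world('top','top1',[(320,200),(389,184),(406,178),(343,239),(425,216),(182,165),(182,165),(148,180),(105,187)],None).round(3))
print(world('top','top1',[(320,200),(389,184),(406,178)],.064).round(3))
```

```text
[[ 0.532 -0.144  0.063]
 [ 0.563 -0.283  0.069]
 [ 0.576 -0.32   0.066]
 [ 0.453 -0.186  0.064]
 [ 0.498 -0.354  0.063]
 [ 0.619  0.144  0.032]
 [ 0.619  0.144  0.032]
 [ 0.571  0.198  0.086]
 [ 0.562  0.291  0.074]]
[[ 0.532 -0.144  0.064]
 [ 0.564 -0.285  0.064]
 [ 0.577 -0.321  0.064]]
```

View pics/c1.png

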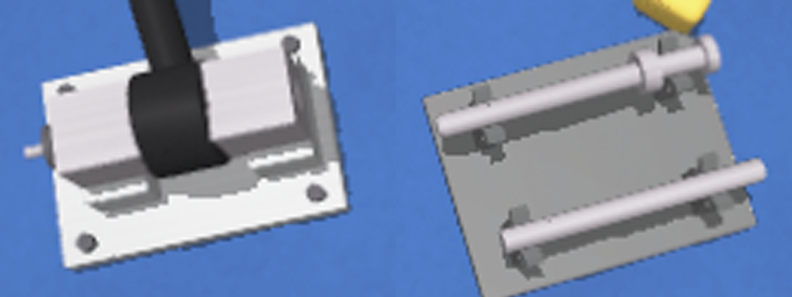

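The crop confirms it: the collared steel rod in the upper lane is the mandrel, tip toward the fixture, and the lower rod has no collar. Next I fit both axes from depth.

```bash
cat > fit.py <<'E'
from h import *
def cloud(name,fn,box):
    u0,u1,v0,v1=box; U,V=np.meshgrid(np.arange(u0,u1),np.arange(v0,v1)); uv=np.c_[U.ravel(),V.ravel()]
    d=np.load(f'pics/{fn}.npz')['d']; uv=uv[d[uv[:,1],uv[:,0]]>0]
    return world(name,fn,uv)
E
python3 - <<'E'
from fit import *
P=cloud('top','top1',(95,200,140,225))
B=P[(P[:,2]>.076)&(P[:,2]<.087)]
print('block',len(B),np.median(B[:,2])); r=cv2.minAreaRect((B[:,:2]*1000).astype(np.float32)); print(r,cv2.boxPoints(r))
F=P[(P[:,2]>.007)&(P[:,2]<.018)]; r=cv2.minAreaRect((F[:,:2]*1000).astype(np.float32)); print('base',r,cv2.boxPoints(r), np.median(F[:,2]))
M=cloud('top','top1',(312,420,165,212)); M=M[(M[:,2]>.056)&(M[:,2]<.08)]
print(cv2.fitLine((M[:,:2]*1000).astype(np.float32),cv2.DIST_HUBER,0,.01,.01).ravel(),len(M))
c=M[:,:2].mean(0);t=np.linalg.svd(M[:,:2]-c)[2][0]; t*=np.sign(t[1]); s=(M[:,:2]-c)@t; print('ends',c+t*s.min(),c+t*s.max(),(s.max()-s.min()),t)
Q=cloud('top','top1',(312,430,165,260)); G=Q[(Q[:,2]>.006)&(Q[:,2]<.015)]; r=cv2.minAreaRect((G[:,:2]*1000).astype(np.float32)); print('rest',r)
E
```

```text
block 1480 0.08292822574212139
((610.0318603515625, 222.44387817382812), (107.34383392333984, 160.5126953125), 10.139473915100098) [[543.06946 291.9981 ]
 [571.3269  133.9923 ]
 [676.99426 152.88965]
 [648.7368  310.89545]]
base ((585.7614135742188, 223.62655639648438), (131.33987426757812, 191.70204162597656), 11.769323348999023) [[501.92117 304.06763]
 [541.02295 116.39581]
 [669.6017  143.18549]
 [630.4999  330.8573 ]] 0.01303448363353682
[ 2.5858450e-01 -9.6598864e-01  5.5469537e+02 -2.3518260e+02] 930
ends [ 0.57839276 -0.32853668] [ 0.53048659 -0.14036746] 0.19417171727536403 [-0.24672064  0.96908664]
rest ((520.3590698242188, -251.44155883789062), (230.60585021972656, 204.41273498535156), 89.26578521728516)
```

Run:
```python
from fit import *
P=cloud('top','top1',(95,200,140,225))
th=np.radians(11.77); b=np.array([-np.sin(th),np.cos(th)]); n=np.array([-b[1],b[0]]); o=np.array([.6053,.1298])+.01*b
x=(P[:,:2]-o)@b; y=(P[:,:2]-o)@n
k=(P[:,2]>.078)&(P[:,2]<.087)&(abs(y)<.035)&(x<.15)&(x>-.01)&((x<.045)|(x>.105))
r=cv2.minAreaRect((np.c_[x,y][k]*1000).astype(np.float32)); print(r,cv2.boxPoints(r).round(1))
# side edges per slice
for x0 in list(range(2,46,6))+list(range(108,146,6)):
    m=k&(abs(x*1000-x0)<3); print(x0,(np.percentile(y[m],[2,98])*1000).round(1),end='; ')
```

```text
((75.47795104980469, -0.2019023895263672), (49.89139938354492, 149.0341339111328), 89.62665557861328) [[  0.8 -24.7]
 [149.8 -25.6]
 [150.2  24.3]
 [  1.1  25.2]]
2 [-23.2  23.1]; 8 [-21.9  24.6]; 14 [-23.1  24.8]; 20 [-23.   24.1]; 26 [-22.5  23.7]; 32 [-23.   24.4]; 38 [-22.7  24.2]; 44 [-23.5  24.3]; 108 [-24.   24.2]; 114 [-22.9  23.9]; 120 [-24.2  24. ]; 126 [-23.5  23.8]; 132 [-24.   23.9]; 138 [-23.4  23.7]; 144 [-23.3  23.4];
```

{"method": "jog_arm", "body": {
  "claw": [87,87,87,87,87],
  "xyz": [
    [0,0,0],
    [0,-50,-50],
    [0,-90,-90],
    [0,-130,-130],
    [0,-170,-170]
  ],
  "roll": [-8,-16,-24,-32,-40]
}}

```text
time: 0.6
position: [0.3112, -0.424, 0.2212]
tool_rot: [1.574, 0.927, -1.574]
ft_force: [1.0, 0.4, 0.5]
grip_width: 0.997
```

```bash
cat > go.py <<'E'
from h import *
def go(p,deg):
    """jog needed (tool mm, roll deg) for grasp point at p, insertion axis (= -tool z) at deg from +y toward -x"""
    s=get_state(); M=R.from_rotvec(s['tool_rot']).as_matrix()
    t=np.radians(deg); a=np.array([-np.sin(t),np.cos(t),0]); x=np.array([0,0,-1.]); z=-a; y=np.cross(z,x)
    T=np.c_[x,y,z]; tcp=np.array(p)+x*ctrl.pinch_z
    rv=R.from_matrix(M.T@T).as_rotvec(degrees=True)
    print('xyz',(M.T@(tcp-s['position'])*1000).round(1),'rot',rv.round(2),'tcp',s['position'].round(4),'F',np.round(s['ft_force'],1),'t',s['time'])
E
python3 -c "
from go import *
go([.557,-.2415,.2],15)"
```

```text
xyz [  40.1  126.  -279. ] rot [-44.13  -0.12   0.08] tcp [ 0.3112 -0.424   0.2212] F [1.  0.4 0.5] t 0.6
```

{"method": "jog_arm", "body": {
  "claw": [87,87,87,87,87],
  "xyz": [
    [0,20,-45],
    [0,40,-90],
    [0,60,-135],
    [10,80,-180],
    [20,100,-220]
  ],
  "roll": [-8,-16,-24,-32,-40]
}}

```text
time: 1.1
position: [0.5072, -0.2784, 0.2013]
tool_rot: [1.065, 1.297, -1.063]
ft_force: [0.5, -0.0, -0.3]
grip_width: 0.998
```

```bash
python3 -c "
from go import *
go([.557,-.2415,.2],15)"
```

```text
xyz [ 20.1  56.  -26.5] rot [-3.75 -0.11 -0.  ] tcp [ 0.5072 -0.2784  0.2013] F [ 0.5 -0.  -0.3] t 1.1
```

{"method": "jog_arm", "body": {
  "claw": [87,87,87,87],
  "xyz": [
    [10,35,-15],
    [20,56,-26.5],
    [20,56,-26.5],
    [20,56,-26.5]
  ],
  "roll": [-2,-3.8,-3.8,-3.8]
}}

```text
time: 1.5
position: [0.5565, -0.2412, 0.1806]
tool_rot: [1.014, 1.326, -1.013]
ft_force: [-0.4, -0.5, 0.8]
grip_width: 1.001
```

```bash
python3 -c "
from go import *
snap('wrist','w1')
go([.557,-.2415,.2],15)"
```

```text
xyz [-0.2  1.  -0.7] rot [-0.02 -0.1   0.07] tcp [ 0.5562 -0.2425  0.1811] F [-0.1 -0.5 -0.2] t 1.55
```

View pics/w1.png

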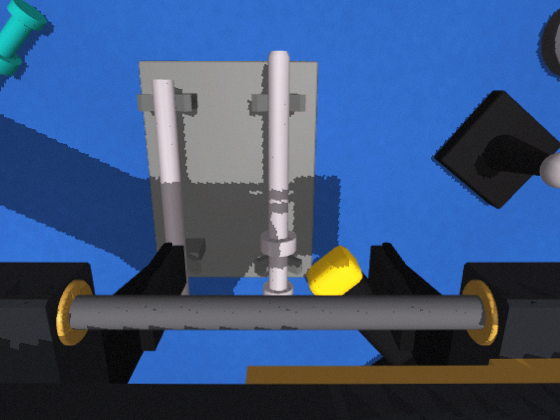

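The wrist view shows the mandrel from its tip (279,52) to the collar (278,243) and flange (278,290), centred between the fingers. I fit its axis from this depth image.

Run:
```python
from fit import *
P=cloud('wrist','w1',(255,305,45,300)); P=P[(P[:,2]>.055)&(P[:,2]<.075)]
c=np.array([.557,-.2415]);a=np.radians(15);t=np.array([-np.sin(a),np.cos(a)]);n=np.array([-t[1],t[0]])
s=(P[:,:2]-c)@t*1000;l=(P[:,:2]-c)@n*1000
for s0 in range(-90,110,10):
    m=abs(s-s0)<5
    if m.sum()>5: print(s0,m.sum(),np.percentile(l[m],[3,50,97]).round(1),np.percentile(P[m,2]*1000,98).round(1))
print(s.max(), s.min())
```

```text
-90 16 [-13.5  -0.8  11. ] 64.0
-80 316 [-12.5  -1.2   9.7] 68.1
-70 300 [-19.2  -1.6  16.7] 63.9
-60 381 [-19.8  -1.6  16.6] 64.0
-50 201 [-14.4  -0.7  12.2] 70.4
-40 541 [-14.4  -1.5  12.1] 70.8
-30 235 [-8.7 -0.7  6.5] 63.9
-20 240 [-8.6 -1.1  6.5] 64.0
-10 246 [-8.5 -1.   6.4] 64.1
0 245 [-8.4 -0.6  6.4] 64.2
10 253 [-8.3 -0.6  6.3] 63.8
20 263 [-8.2 -1.3  6.3] 63.9
30 271 [-8.9 -1.3  6.2] 64.2
40 285 [-8.8 -1.3  6.2] 63.8
50 287 [-8.7 -1.3  6.1] 64.0
60 379 [-18.6  -1.2  13.8] 63.9
70 543 [-19.4  -2.6  14.7] 63.8
80 314 [-8.3 -1.2  6. ] 63.9
90 316 [-8.3 -1.2  5.9] 64.2
100 269 [-8.2 -1.1  5.9] 63.8
103.59775449003831 -88.13170844305168
```

{"method": "jog_arm", "body": {
  "claw": [87,87,87,87,87],
  "xyz": [
    [40,1,-0.5],
    [80,2,-0.5],
    [115,2,-0.5],
    [143,2,-0.5],
    [143,2,-0.5]
  ],
  "roll": [0,0,0,0,0]
}}

```text
time: 2.05
position: [0.5534, -0.2422, 0.0344]
tool_rot: [1.016, 1.33, -1.02]
ft_force: [-0.9, 0.7, -0.5]
grip_width: 1.001
```

```bash
python3 -c "
from go import *
go([.558,-.2413,.056],15)"
```

```text
xyz [-3.   4.7  0.3] rot [-0.19 -0.33  0.45] tcp [ 0.5534 -0.2422  0.0344] F [-0.9  0.7 -0.5] t 2.05
```

{"method": "jog_arm", "body": {
  "claw": [87,87,87],
  "xyz": [
    [-3,4.7,0.3],
    [-3,4.7,0.3],
    [-3,4.7,0.3]
  ],
  "roll": [0,0,0]
}}

```text
time: 2.35
position: [0.5594, -0.2423, 0.0395]
tool_rot: [1.016, 1.326, -1.02]
ft_force: [1.2, -0.5, 0.2]
grip_width: 1.003
```

```bash
python3 -c "
from go import *
go([.558,-.2413,.056],15)"
```

```text
xyz [ 2.2 -1.1 -1.3] rot [-0.23 -0.19  0.3 ] tcp [ 0.5594 -0.2423  0.0395] F [ 1.2 -0.5  0.2] t 2.35
```

{"method": "jog_arm", "body": {
  "claw": [87,60,40,20,10],
  "xyz": [
    [2,-1,-1],
    [2,-1,-1],
    [2,-1,-1],
    [2,-1,-1],
    [2,-1,-1]
  ],
  "roll": [0,0,0,0,0],
  "force": 40
}}

```text
time: 2.85
position: [0.5582, -0.2415, 0.0375]
tool_rot: [1.016, 1.326, -1.02]
ft_force: [-0.1, -0.8, 0.0]
grip_width: 0.722
```

{"method": "jog_arm", "body": {
  "claw": [5,5,5,5],
  "xyz": [
    [0,0,0],
    [0,0,0],
    [0,0,0],
    [0,0,0]
  ],
  "roll": [0,0,0,0]
}}

```text
time: 3.25
position: [0.5581, -0.2415, 0.0375]
tool_rot: [1.016, 1.326, -1.02]
ft_force: [-0.6, -0.6, -0.3]
grip_width: 0.356
```

```bash
python3 -c "
from go import *
go([.558,-.2413,.056],15)"
```

```text
xyz [ 0.2 -0.1 -0.3] rot [-0.23 -0.19  0.3 ] tcp [ 0.5581 -0.2415  0.0375] F [-0.6 -0.6 -0.3] t 3.25
```

{"method": "jog_arm", "body": {
  "claw": [0,0,0,0,0],
  "xyz": [
    [0,0,0],
    [0,0,0],
    [0,0,0],
    [0,0,0],
    [0,0,0]
  ],
  "roll": [0,0,0,0,0]
}}

```text
time: 3.75
position: [0.5574, -0.2417, 0.0374]
tool_rot: [1.016, 1.327, -1.021]
ft_force: [-3.1, 0.1, 1.4]
grip_width: 0.168
```

```bash
python3 -c "
from go import *
go([.558,-.2413,.056],15);print(get_state()['grip_width']*87)"
```

```text
xyz [ 0.1  0.6 -0.2] rot [-0.23 -0.21  0.38] tcp [ 0.5574 -0.2417  0.0374] F [-3.1  0.1  1.4] t 3.75
14.657510695076583
```

{"method": "jog_arm", "body": {
  "claw": [0,0,0,0,0],
  "xyz": [
    [-10,0,0],
    [-30,0,0],
    [-55,0,0],
    [-75,0,0],
    [-75,0,0]
  ],
  "roll": [0,0,0,0,0]
}}

```text
time: 4.25
position: [0.5608, -0.2422, 0.1159]
tool_rot: [1.016, 1.321, -1.018]
ft_force: [0.7, 0.1, -3.3]
grip_width: 0.168
```

```bash
python3 -c "
from go import *
go([.6305,.0078,.12],11.7);print(get_state()['grip_width']*87)"
```

```text
xyz [  14.4  131.2 -223.9] rot [3.08 0.02 0.05] tcp [ 0.5608 -0.2422  0.1159] F [ 0.7  0.1 -3.3] t 4.25
14.651558498157781
```

Lifted (force about -3 N, which fits 0.3 kg). Next I carry it to the staging point.

{"method": "jog_arm", "body": {
  "claw": [0,0,0,0,0],
  "xyz": [
    [0,20,-35],
    [0,45,-75],
    [0,70,-115],
    [0,90,-155],
    [0,110,-190]
  ],
  "roll": [0.5,1,1.5,2,2.5]
}}

```text
time: 4.75
position: [0.6182, -0.0273, 0.1144]
tool_rot: [1.049, 1.306, -1.05]
ft_force: [-0.6, -0.8, -3.3]
grip_width: 0.169
```

{"method": "jog_arm", "body": {
  "claw": [0,0,0,0,0],
  "xyz": [
    [5,8,-12],
    [8,12,-20],
    [10,14,-22],
    [10,14,-22],
    [10,14,-22]
  ],
  "roll": [0.5,0.6,0.6,0.6,0.6]
}}

```text
time: 5.25
position: [0.6269, -0.0051, 0.1041]
tool_rot: [1.058, 1.3, -1.061]
ft_force: [-0.4, -0.2, -2.9]
grip_width: 0.177
```

```bash
python3 -c "
from go import *
go([.6305,.0078,.06],11.7);print(get_state()['grip_width']*87)"
```

```text
xyz [ 62.7   6.2 -11.9] rot [-0.11 -0.01  0.15] tcp [ 0.6269 -0.0051  0.1041] F [-0.4 -0.2 -2.9] t 5.25
15.37138148784581
```

{"method": "jog_arm", "body": {
  "claw": [0,0,0,0,0],
  "xyz": [
    [20,3,0],
    [40,6,0],
    [58,6,0],
    [62,6,0],
    [62,6,0]
  ],
  "roll": [0,0,0,0,0]
}}

```text
time: 5.75
position: [0.6321, -0.0053, 0.0416]
tool_rot: [1.058, 1.3, -1.063]
ft_force: [0.4, -1.2, -3.0]
grip_width: 0.169
```

```bash
python3 -c "
from go import *
snap('wrist','w2');snap('top','top2');snap('scene','scene2')
go([.6305,.0078,.06],11.7)
a=cv2.imread('pics/w2.png');b=cv2.imread('pics/top2.png')[130:260,110:330]
cv2.imwrite('pics/c2.png',np.vstack([cv2.resize(a,(400,300)),cv2.resize(b,(400,236),interpolation=2)]))"
```

```text
xyz [  2.1  -0.6 -12.5] rot [-0.15  0.03  0.03] tcp [ 0.6336 -0.0043  0.0434] F [-0.7 -0.2 -2.3] t 5.9
```

View pics/c2.png

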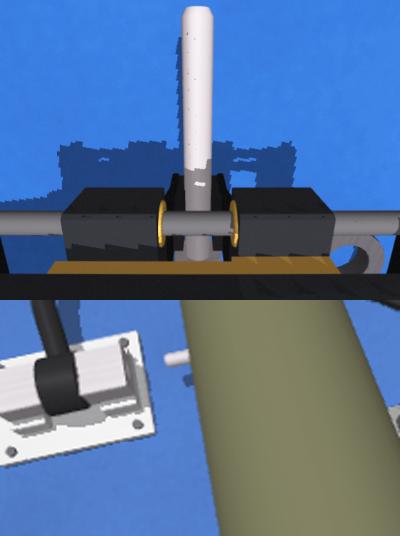

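The composite shows the held mandrel running straight out, its tip at wrist pixel (277,12), with the block not yet in that view. In the top view the tip shows at about (205,326) and lies near the bore line. Next I measure the mandrel in the tool and bore frames.

```bash
cat > chk.py <<'E'
from fit import *
import sys
MO=np.array([.603,.140]); th=np.radians(11.7); b=np.array([-np.sin(th),np.cos(th)]); n=np.array([-b[1],b[0]])
def rod(name,fn,box,zlo=.052,step=10,lo=-200,hi=5,lw=.03):
    P=cloud(name,fn,box); s=(P[:,:2]-MO)@b*1000; l=(P[:,:2]-MO)@n*1000
    k=(P[:,2]>zlo)&(P[:,2]<.085)&(abs(l)<lw*1000)&(s>lo)&(s<hi)
    print(name,'n',k.sum(),'tip s',s[k].max() if k.any() else None)
    for s0 in range(lo,hi,step):
        m=k&(abs(s-s0)<step/2)
        if m.sum()>4: print(s0,m.sum(),'lat',np.percentile(l[m],[4,96]).round(1),np.percentile(l[m],[4,96]).mean().round(2),'top',np.percentile(P[m,2]*1000,[90,98]).round(1))
E
python3 - <<'E'
from chk import *
rod('wrist','w2',(240,310,5,240),hi=0)
rod('top','top2',(190,225,310,345) if 0 else (185,235,150,345),step=5,hi=-2)
rod('scene','scene2',(0,560,0,420),hi=-3)
E
```

```text
wrist n 9626 tip s -43.73835225959535
-130 106 lat [-7.6  7.7] 0.05 top [66.7 67.4]
-120 938 lat [-7.1  7.1] 0.02 top [67.4 67.9]
-110 996 lat [-7.  7.] -0.0 top [67.4 68. ]
-100 1082 lat [-7.2  7.1] -0.08 top [67.4 67.9]
-90 1124 lat [-7.1  7. ] -0.08 top [67.4 68.1]
-80 1214 lat [-7.1  7.1] -0.0 top [67.3 68. ]
-70 1292 lat [-7.3  7. ] -0.15 top [67.5 68. ]
-60 1373 lat [-7.2  7.1] -0.06 top [67.5 68.1]
-50 1385 lat [-7.1  6.9] -0.11 top [67.2 67.9]
-40 116 lat [-5.5  5.3] -0.11 top [65.9 66.2]
top n 96 tip s -44.31242684930727
-70 9 lat [-6.1  6.4] 0.12 top [70.1 70.1]
-65 18 lat [-5.9  6.7] 0.42 top [70.3 70.8]
-60 20 lat [-6.5  7.2] 0.37 top [71.1 71.2]
-55 18 lat [-6.6  7. ] 0.19 top [71.8 72.2]
-50 21 lat [-6.4  7.2] 0.39 top [70.3 72.2]
-45 10 lat [-5.1  5.8] 0.37 top [69.8 70.9]
scene n 334 tip s -119.25768075034911
-200 16 lat [-9.6  4.7] -2.45 top [71.7 73. ]
-190 96 lat [-16.5  10. ] -3.29 top [77.5 78.7]
-180 27 lat [-16.2   8.3] -3.96 top [77.6 78.8]
-170 30 lat [-10.5   2.9] -3.76 top [71.4 72.2]
-160 94 lat [-19.2  13. ] -3.11 top [79.1 82.6]
-150 40 lat [-11.2   5.6] -2.81 top [71.6 76.4]
-140 11 lat [-7.7  4.1] -1.8 top [71.9 72.5]
-130 10 lat [-6.5  2.4] -2.08 top [73.2 73.3]
-120 10 lat [-6.3  3.8] -1.28 top [70.4 71.4]
```

{"method": "jog_arm", "body": {
  "claw": [0,0,0,0,0],
  "xyz": [
    [2,0,-10],
    [2,0,-20],
    [2,0,-32],
    [2,0,-32],
    [2,0,-32]
  ],
  "roll": [0,0,0,0,0]
}}

```text
time: 6.4
position: [0.6271, 0.028, 0.0416]
tool_rot: [1.057, 1.298, -1.058]
ft_force: [0.3, -1.1, -2.9]
grip_width: 0.169
```

Run:
```python
from go import *
from chk import *
snap('top','top3'); rod('top','top3',(170,235,150,345),step=5,hi=-1)
snap('wrist','w3'); rod('wrist','w3',(240,310,5,240),hi=0,step=20)
go([.603,.140-0,.06],11.7)
P=cloud('top','top3',(95,200,140,225)); s=(P[:,:2]-MO)@b*1000; l=(P[:,:2]-MO)@n*1000
k=(P[:,2]>.078)&(P[:,2]<.087)&(abs(l)<35)&(s>2)&(s<45); print('block lat',np.percentile(l[k],[3,97]),'z',np.median(P[k,2]), s[k].min())
```

```text
top n 15 tip s -10.80793509260242
-15 9 lat [-4.6  5.4] 0.38 top [69.  69.5]
-10 6 lat [-6.3  3.4] -1.45 top [69.4 69.8]
wrist n 9616 tip s -11.118619751072838
-100 321 lat [-8.8  5.7] -1.57 top [67.  67.6]
-80 1965 lat [-8.7  5.4] -1.61 top [67.2 67.8]
-60 2229 lat [-8.7  5.5] -1.62 top [67.2 67.8]
-40 2545 lat [-8.8  5.5] -1.66 top [67.2 67.8]
-20 2556 lat [-8.6  5.4] -1.63 top [67.1 67.7]
xyz [-1.000e-01 -1.100e+00 -1.161e+02] rot [-0.16  0.07  0.03] tcp [0.6273 0.0264 0.0414] F [ 0.6 -0.9 -3.8] t 6.5
block lat [-22.64472872  23.76476527] z 0.08301394318600086 2.051765074731094
```

{"method": "jog_arm", "body": {
  "claw": [0,0,0,0,0],
  "xyz": [
    [0,-1.4,0],
    [0,-1.4,-4],
    [0,-1.4,-8],
    [0,-1.4,-13],
    [0,-1.4,-16]
  ],
  "roll": [0,0,0,0,0]
}}

```text
time: 7.0
position: [0.6226, 0.0429, 0.0414]
tool_rot: [1.058, 1.298, -1.06]
ft_force: [0.2, -0.3, -3.0]
grip_width: 0.171
```

Run:
```python
from go import *
go([.603,.140-0,.06],11.7)
```

```text
xyz [  0.    0.3 -99. ] rot [-0.11  0.03  0.03] tcp [0.6226 0.0429 0.0414] F [ 0.2 -0.3 -3. ] t 7.0
```

{"method": "jog_arm", "body": {
  "claw": [0,0,0,0,0],
  "xyz": [
    [0,0,-4],
    [0,0,-8],
    [0,0,-12],
    [0,0,-16],
    [0,0,-20]
  ],
  "roll": [0,0,0,0,0]
}}

```text
time: 7.5
position: [0.6185, 0.0628, 0.0414]
tool_rot: [1.058, 1.298, -1.06]
ft_force: [0.4, -0.9, -3.8]
grip_width: 0.171
```

Run:
```python
from go import *
go([.603,.140-0,.06],11.7)
```

```text
xyz [  0.    0.3 -78.7] rot [-0.11  0.04  0.03] tcp [0.6185 0.0628 0.0414] F [ 0.4 -0.9 -3.8] t 7.5
```

Entering freely, with the tip about 26 mm deep. I continue.

{"method": "jog_arm", "body": {
  "claw": [0,0,0,0,0],
  "xyz": [
    [0,0,-5],
    [0,0,-10],
    [0,0,-15],
    [0,0,-20],
    [0,0,-25]
  ],
  "roll": [0,0,0,0,0]
}}

```text
time: 8.0
position: [0.6134, 0.0878, 0.0414]
tool_rot: [1.058, 1.298, -1.059]
ft_force: [0.7, 0.8, -3.9]
grip_width: 0.172
```

{"method": "jog_arm", "body": {
  "claw": [0,0,0,0,0],
  "xyz": [
    [0,0,-5],
    [0,0,-10],
    [0,0,-15],
    [0,0,-20],
    [0,0,-22]
  ],
  "roll": [0,0,0,0,0]
}}

```text
time: 8.5
position: [0.6087, 0.1103, 0.0414]
tool_rot: [1.058, 1.299, -1.059]
ft_force: [-0.9, -0.2, -3.4]
grip_width: 0.175
```

Run:
```python
from go import *
go([.603,.140-0,.06],11.7)
snap('wrist','w4')
```

```text
xyz [  0.1   0.4 -30.2] rot [-0.06  0.01  0.02] tcp [0.6087 0.1103 0.0414] F [-0.9 -0.2 -3.4] t 8.5
```

View pics/w4.png

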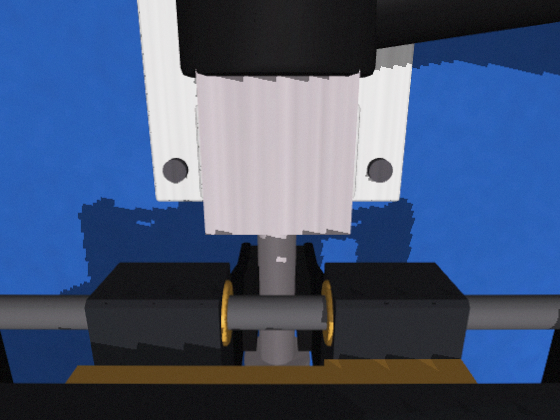

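The block's front edge is at row 235 and the rod enters it cleanly at (277,240), tip about 74 mm deep with no contact force. I release it.

{"method": "jog_arm", "body": {
  "claw": [20,30,50,87,87],
  "xyz": [
    [0,0,0],
    [0,0,0],
    [0,0,0],
    [0,0,0],
    [0,0,0]
  ],
  "roll": [0,0,0,0,0]
}}

```text
time: 9.05
position: [0.609, 0.1103, 0.0417]
tool_rot: [1.058, 1.298, -1.058]
ft_force: [1.1, -0.3, 0.3]
grip_width: 0.504
```

{"method": "jog_arm", "body": {
  "claw": [87,87,87,87,87],
  "xyz": [
    [0,0,0],
    [0,0,0],
    [0,0,0],
    [0,0,0],
    [0,0,0]
  ],
  "roll": [0,0,0,0,0]
}}

```text
time: 9.55
position: [0.6089, 0.1102, 0.0416]
tool_rot: [1.058, 1.298, -1.059]
ft_force: [-0.1, 0.1, 0.5]
grip_width: 0.948
```

{"method": "jog_arm", "body": {
  "claw": [87,87,87,87,87],
  "xyz": [
    [0,0,15],
    [0,0,30],
    [0,0,45],
    [0,0,62],
    [0,0,62]
  ],
  "roll": [0,0,0,0,0]
}}

```text
time: 10.05
position: [0.6223, 0.0442, 0.0414]
tool_rot: [1.061, 1.294, -1.064]
ft_force: [-0.1, -0.6, -0.3]
grip_width: 1.0
```

Run:
```python
from go import *
from chk import *
go([.603,.140-0,.06],11.7);print(get_state()['grip_width']*87)
snap('wrist','w5'); rod('wrist','w5',(200,350,5,330),hi=-2,step=5)
```

```text
xyz [ -0.2  -0.1 -97.7] rot [-0.41  0.15  0.02] tcp [0.6223 0.0442 0.0414] F [-0.1 -0.6 -0.3] t 10.05
87.03731926509641
wrist n 11752 tip s -2.0020012836364725
-105 20 lat [-8.4  6.8] -0.78 top [60.  60.4]
-100 324 lat [-7.8  6.3] -0.77 top [63.4 64.1]
-95 385 lat [-7.8  6.1] -0.83 top [63.7 64.1]
-90 401 lat [-7.7  6.5] -0.64 top [63.8 64.3]
-85 378 lat [-7.6  6.3] -0.64 top [64.2 64.5]
-80 229 lat [-13.  12.] -0.49 top [70.8 71.2]
-75 846 lat [-13.9  12. ] -0.93 top [71.  71.7]
-70 885 lat [-14.   12.3] -0.87 top [71.1 71.7]
-65 1201 lat [-13.3  11.9] -0.73 top [69. 71.]
-60 481 lat [-7.9  6.2] -0.84 top [64.7 65.2]
-55 494 lat [-7.9  6.1] -0.87 top [64.8 65.4]
-50 515 lat [-7.8  6.4] -0.71 top [65.  65.6]
-45 520 lat [-7.8  6.2] -0.78 top [65.1 65.7]
-40 554 lat [-8.1  6.2] -0.99 top [65.2 65.7]
-35 577 lat [-8.1  6.4] -0.84 top [65.3 66. ]
-30 591 lat [-8.   6.3] -0.88 top [65.6 66.2]
-25 597 lat [-8.   6.2] -0.9 top [65.7 66.3]
-20 627 lat [-7.9  6.4] -0.76 top [65.8 66.3]
-15 654 lat [-7.9  6.3] -0.8 top [66.  66.7]
-10 682 lat [-7.9  6.2] -0.86 top [66.  66.7]
-5 711 lat [-8.2  6.3] -0.92 top [66.2 66.9]
```

View pics/w5.png

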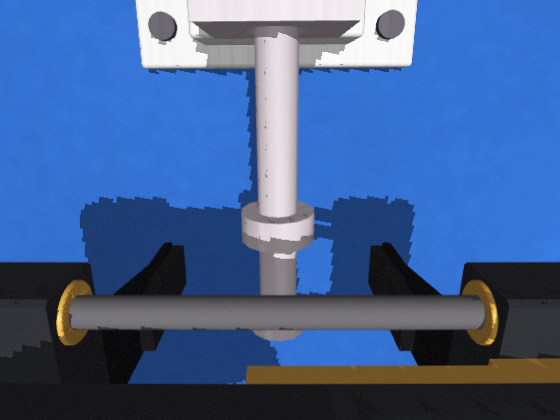

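Tip still supported in the block; the released mandrel is 74 mm deep and droops about 1.2°. The collar is at (278,225), and the tail neck sits between the fingers at row ~290. I take the second grip 3.5 mm lower.

{"method": "jog_arm", "body": {
  "claw": [87,87,60,40,20],
  "xyz": [
    [3,-0.3,-2],
    [3.5,-0.3,-3],
    [3.5,-0.3,-3],
    [3.5,-0.3,-3],
    [3.5,-0.3,-3]
  ],
  "roll": [-0.4,-0.4,-0.4,-0.4,-0.4],
  "force": 55
}}

```text
time: 10.6
position: [0.6209, 0.0501, 0.038]
tool_rot: [1.055, 1.299, -1.056]
ft_force: [1.0, 1.1, 1.1]
grip_width: 0.811
```

{"method": "jog_arm", "body": {
  "claw": [10,0,0,0,0],
  "xyz": [
    [0,0,0],
    [0,0,0],
    [0,0,0],
    [0,0,0],
    [0,0,0]
  ],
  "roll": [0,0,0,0,0]
}}

```text
time: 11.1
position: [0.621, 0.05, 0.0381]
tool_rot: [1.055, 1.299, -1.056]
ft_force: [-0.2, 0.2, 0.5]
grip_width: 0.355
```

{"method": "jog_arm", "body": {
  "claw": [0,0,0,0,0],
  "xyz": [
    [0,0,0],
    [0,0,0],
    [0,0,0],
    [0,0,0],
    [0,0,0]
  ],
  "roll": [0,0,0,0,0]
}}

```text
time: 11.6
position: [0.6211, 0.05, 0.0381]
tool_rot: [1.055, 1.299, -1.056]
ft_force: [1.1, -0.1, 0.2]
grip_width: 0.168
```

Run:
```python
from go import *
go([.603,.140-0,.06],11.7);print(get_state()['grip_width']*87)
```

```text
xyz [ -3.3   0.7 -91.8] rot [ 0.13  0.05 -0.01] tcp [0.6211 0.05   0.0381] F [ 1.1 -0.1  0.2] t 11.6
14.643731726186596
```

{"method": "jog_arm", "body": {
  "claw": [0,0,0,0,0],
  "xyz": [
    [-1.5,0,0],
    [-2.5,0,-2],
    [-3,0.3,-6],
    [-3,0.3,-10],
    [-3,0.3,-14]
  ],
  "roll": [0,0,0,0,0]
}}

```text
time: 12.1
position: [0.618, 0.0644, 0.0408]
tool_rot: [1.055, 1.3, -1.056]
ft_force: [-0.0, -0.2, -2.9]
grip_width: 0.168
```

Run:
```python
from go import *
go([.603,.140-0,.06],11.7)
```

```text
xyz [ -0.6   0.8 -77. ] rot [0.17 0.04 0.03] tcp [0.618  0.0644 0.0408] F [-0.  -0.2 -2.9] t 12.1
```

{"method": "jog_arm", "body": {
  "claw": [0,0,0,0,0],
  "xyz": [
    [0,0,-3],
    [0,0,-6],
    [0,0,-9],
    [0,0,-12],
    [0,0,-12]
  ],
  "roll": [0,0,0,0,0]
}}

```text
time: 12.6
position: [0.616, 0.0741, 0.0408]
tool_rot: [1.054, 1.297, -1.058]
ft_force: [1.9, -5.5, -1.5]
grip_width: 0.165
```

{"method": "jog_arm", "body": {
  "claw": [0,0,0,0],
  "xyz": [
    [0,0,-1],
    [0,0,-2],
    [0,0,-3],
    [0,0,-3]
  ],
  "roll": [0,0,0,0]
}}

```text
time: 13.0
position: [0.6157, 0.0758, 0.0408]
tool_rot: [1.053, 1.296, -1.059]
ft_force: [1.0, -5.5, -2.8]
grip_width: 0.171
```

The arm is soft, about 3 N/mm, and the pin drag shows as 5.5 N. A 5 mm command is therefore safe.

{"method": "jog_arm", "body": {
  "claw": [0,0,0,0,0],
  "xyz": [
    [0,0,-2],
    [0,0,-3],
    [0,0,-4],
    [0,0,-5],
    [0,0,-5]
  ],
  "roll": [0,0,0,0,0]
}}

```text
time: 13.5
position: [0.6149, 0.0793, 0.0408]
tool_rot: [1.052, 1.294, -1.06]
ft_force: [0.9, -4.8, -2.7]
grip_width: 0.163
```

{"method": "jog_arm", "body": {
  "claw": [0,0,0,0,0],
  "xyz": [
    [0,0,-2],
    [0,0,-3],
    [0,0,-4],
    [0,0,-5],
    [0,0,-5]
  ],
  "roll": [0,0,0,0,0]
}}

```text
time: 14.0
position: [0.6142, 0.0829, 0.0408]
tool_rot: [1.052, 1.292, -1.062]
ft_force: [0.9, -4.8, -2.1]
grip_width: 0.171
```

{"method": "jog_arm", "body": {
  "claw": [0,0,0,0,0],
  "xyz": [
    [0,0,-2],
    [0,0,-3],
    [0,0,-4],
    [0,0,-5],
    [0,0,-5]
  ],
  "roll": [0,0,0,0,0]
}}

```text
time: 14.5
position: [0.6135, 0.0865, 0.0409]
tool_rot: [1.051, 1.291, -1.063]
ft_force: [0.8, -5.0, -2.1]
grip_width: 0.169
```

Run:
```python
from go import *
go([.603,.140-0,.06],11.7)
```

```text
xyz [ -1.    0.6 -54.5] rot [-0.06  0.59  0.04] tcp [0.6135 0.0865 0.0409] F [ 0.8 -5.  -2.1] t 14.5
```

{"method": "jog_arm", "body": {
  "claw": [0,0,0,0,0],
  "xyz": [
    [0,0,-2],
    [0,0,-3.5],
    [0,0,-5],
    [0,0,-6],
    [0,0,-6]
  ],
  "roll": [0,0,0,0,0]
}}

```text
time: 15.0
position: [0.6125, 0.0912, 0.0409]
tool_rot: [1.05, 1.289, -1.064]
ft_force: [1.3, -4.8, -1.6]
grip_width: 0.164
```

{"method": "jog_arm", "body": {
  "claw": [0,0,0,0,0],
  "xyz": [
    [0,0,-2],
    [0,0,-3.5],
    [0,0,-5],
    [0,0,-6],
    [0,0,-6]
  ],
  "roll": [0,0,0,0,0]
}}

```text
time: 15.5
position: [0.6119, 0.0941, 0.0409]
tool_rot: [1.049, 1.286, -1.067]
ft_force: [1.7, -8.4, -1.6]
grip_width: 0.166
```

Run:
```python
from go import *
go([.603,.140-0,.06],11.7)
```

```text
xyz [ -1.2   0.5 -46.8] rot [-0.18  0.9   0.06] tcp [0.6119 0.0941 0.0409] F [ 1.7 -8.4 -1.6] t 15.5
```

{"method": "jog_arm", "body": {
  "claw": [0,0,0,0,0],
  "xyz": [
    [0,0,-2],
    [0,0,-4],
    [0,0,-5],
    [0,0,-6],
    [0,0,-6]
  ],
  "roll": [0,0,0,0,0]
}}

```text
time: 16.0
position: [0.6118, 0.094, 0.0409]
tool_rot: [1.046, 1.279, -1.073]
ft_force: [2.4, -11.7, -1.1]
grip_width: 0.167
```

Run:
```python
from go import *
go([.603,.140-0,.06],11.7)
```

```text
xyz [ -1.5   0.4 -46.8] rot [-0.36  1.31  0.1 ] tcp [0.6118 0.094  0.0409] F [  2.4 -11.7  -1.1] t 16.0
```

TCP no longer moves: this is the stop, at about 119 mm deep. Now the firm push.

{"method": "jog_arm", "body": {
  "claw": [0,0,0,0,0],
  "xyz": [
    [0,0,-5],
    [0,0,-8],
    [0,0,-10],
    [0,0,-10],
    [0,0,-10]
  ],
  "roll": [0,0,0,0,0]
}}

```text
time: 16.5
position: [0.6118, 0.094, 0.0409]
tool_rot: [1.042, 1.268, -1.082]
ft_force: [3.7, -18.0, -1.0]
grip_width: 0.169
```

Run:
```python
from go import *
go([.603,.140-0,.06],11.7)
```

```text
xyz [ -2.    0.2 -46.8] rot [-0.67  1.98  0.15] tcp [0.6118 0.094  0.0409] F [  3.7 -18.   -1. ] t 16.5
```

{"method": "jog_arm", "body": {
  "claw": [0,0,0,0,0],
  "xyz": [
    [0,0,-9],
    [0,0,-11.5],
    [0,0,-11.5],
    [0,0,-11.5],
    [0,0,-11.5]
  ],
  "roll": [0,0,0,0,0]
}}

```text
time: 17.0
position: [0.6118, 0.0938, 0.0409]
tool_rot: [1.037, 1.255, -1.093]
ft_force: [3.5, -19.5, 0.6]
grip_width: 0.168
```

{"method": "jog_arm", "body": {
  "claw": [0,0,0],
  "xyz": [
    [0,0,-11.5],
    [0,0,-11.5],
    [0,0,-11.5]
  ],
  "roll": [0,0,0]
}}

```text
time: 17.3
position: [0.6119, 0.0936, 0.0408]
tool_rot: [1.032, 1.243, -1.104]
ft_force: [3.1, -20.9, 0.9]
grip_width: 0.171
```

Run:
```python
from go import *
go([.603,.140-0,.06],11.7)
```

```text
xyz [ -3.4  -0.4 -47.2] rot [-1.37  3.56  0.31] tcp [0.6119 0.0936 0.0408] F [  3.1 -20.9   0.9] t 17.3
```

About 21 N held on the stop with no more travel. I relax, open and withdraw upward.

{"method": "jog_arm", "body": {
  "claw": [0,0,0],
  "xyz": [
    [0,0,0],
    [0,0,0],
    [0,0,0]
  ],
  "roll": [0,0,0]
}}

```text
time: 17.6
position: [0.6117, 0.0931, 0.0409]
tool_rot: [1.03, 1.242, -1.105]
ft_force: [0.5, -5.5, 0.8]
grip_width: 0.17
```

{"method": "jog_arm", "body": {
  "claw": [25,40,87,87,87],
  "xyz": [
    [0,0,0],
    [0,0,0],
    [0,0,0],
    [0,0,0],
    [0,0,0]
  ],
  "roll": [0,0,0,0,0]
}}

```text
time: 18.1
position: [0.6117, 0.0939, 0.041]
tool_rot: [1.03, 1.243, -1.103]
ft_force: [-0.4, -0.5, 0.5]
grip_width: 0.537
```

{"method": "jog_arm", "body": {
  "claw": [87,87,87,87,87],
  "xyz": [
    [0,0,0],
    [0,0,0],
    [0,0,0],
    [0,0,0],
    [0,0,0]
  ],
  "roll": [0,0,0,0,0]
}}

```text
time: 18.6
position: [0.6117, 0.0939, 0.041]
tool_rot: [1.03, 1.243, -1.104]
ft_force: [0.3, 0.2, -0.3]
grip_width: 0.962
```

{"method": "jog_arm", "body": {
  "claw": [87,87,87,87,87],
  "xyz": [
    [-20,0,0],
    [-50,0,0],
    [-85,0,0],
    [-120,0,0],
    [-120,0,0]
  ],
  "roll": [0,0,0,0,0]
}}

```text
time: 19.1
position: [0.614, 0.103, 0.1667]
tool_rot: [1.035, 1.237, -1.096]
ft_force: [0.3, 0.3, 0.2]
grip_width: 0.995
```

{"method": "jog_arm", "body": {
  "claw": [87,87,87,87,87],
  "xyz": [
    [0,0,40],
    [0,0,80],
    [0,0,120],
    [0,0,150],
    [0,0,150]
  ],
  "roll": [0,0,0,0,0]
}}

```text
time: 19.6
position: [0.6412, -0.052, 0.1752]
tool_rot: [1.039, 1.231, -1.106]
ft_force: [0.1, -0.6, -0.2]
grip_width: 1.0
```

Run:
```python
from go import *
from chk import *
go([.603,.140-0,.06],11.7)
snap('wrist','w6'); snap('scene','scene6'); snap('top','top6')
rod('wrist','w6',(100,460,0,300),hi=-1,step=5)
a=cv2.imread('pics/scene6.png');b=cv2.imread('pics/top6.png')[40:270]
cv2.imwrite('pics/c6.png',np.vstack([cv2.resize(b,(700,288)),cv2.resize(cv2.imread('pics/w6.png')[:240],(700,300))]))
# pin in top image: behind the block
P=cloud('top','top6',(80,130,165,205)); s=(P[:,:2]-MO)@b_ if 0 else (P[:,:2]-MO)@globals()['n']
```

```text
xyz [ 120.6   -5.1 -204.2] rot [-1.82  3.8  -0.14] tcp [ 0.6412 -0.052   0.1752] F [ 0.1 -0.6 -0.2] t 19.6
wrist n 365 tip s -70.87937613229353
-75 313 lat [-11.7  11.1] -0.32 top [70.7 71.9]
-70 52 lat [-12.2  11.8] -0.19 top [70.4 71. ]
```

View pics/c6.png

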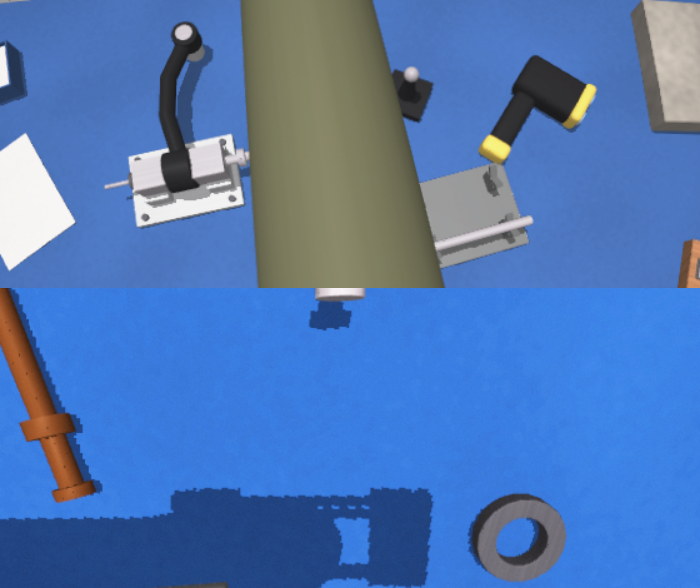

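Run:
```python
from chk import *
for p,r in [([.6119,.0941,.0409],[1.049,1.286,-1.067]),([.6118,.094,.0409],[1.046,1.279,-1.073]),([.6118,.094,.0409],[1.042,1.268,-1.082]),([.6118,.0938,.0409],[1.037,1.255,-1.093]),([.6119,.0936,.0408],[1.032,1.243,-1.104]),([.6117,.0931,.0409],[1.03,1.242,-1.105])]:
    g=np.array(p)-.0187*R.from_rotvec(r).as_matrix()[:,0]; print(((g[:2]-MO)@b*1000).round(2))
P=cloud('top','top6',(60,215,140,215)); s=(P[:,:2]-MO)@b*1000; l=(P[:,:2]-MO)@n*1000
k=(abs(l)<4)&(P[:,2]>.05)&(P[:,2]<.08); print('pin end',s[k].max(),'flange',s[k].min())
k=(abs(l)>9)&(abs(l)<16)&(P[:,2]>.05)&(s<-2)&(s>-60); print('collar',np.percentile(s[k],[5,95]) if k.any() else 0)
P=cloud('top','top1',(60,215,140,215)); s=(P[:,:2]-MO)@b*1000; l=(P[:,:2]-MO)@n*1000
k=(abs(l)<4)&(P[:,2]>.05)&(P[:,2]<.08); print('pin end before',s[k].max())
```

```text
-46.46
-46.4
-46.18
-46.12
-46.09
-46.5
pin end 206.16021676828396 flange -41.07268370150886
collar [-33.50440597 -22.27776762]
pin end before 175.1016006993126
```

```bash
python3 -c "
from h import *
print(order.close_job())"
```

```text
the job is handed in; nothing more can be done
None
```

I took the collared steel mandrel from the rest and slid it about 74 mm into the bore, then let go of it there. I took a new grip on the neck behind the collar and pushed it past the pin drag (about 5 N) to a hard stop at about 119 mm deep. I held it there for roughly 1 s at 18–21 N; the highest force I read was about 21 N. I then let go and handed the job in at about 20 s.

**Last checks:**
- **Depth:** the top camera puts the collar front about 22 mm short of the face, which means 118 mm deep. The wrist camera's view of the flange end also fits about 119 mm.
- **Pin:** the pin end moved about 31 mm out of the back of the fixture.
- **Robot:** it stands clear of everything, with the force reading near zero.
- **Other items:** the plain bar, ball stand and brown look-alike are in view and I saw no sign that they moved. I did not check the turquoise look-alike in the last pictures.

**One limit:** the tool tilted about 3.5° while pressing because the arm gives under load. The grip point sprang back about 0.4 mm when I eased off, with a 5.5 N push still on the stop. I read that as the arm and pads relaxing. I did not press a second time to confirm it.

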